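# Set out a graded tea-cup set on its packing tray

### The arm

A 6-joint arm with a two-finger parallel gripper is mounted at the origin on the work surface. World frame = base frame: x ahead of the robot, y to its left, z up, the work surface at z = 0. Lengths are in m, angles in rad, forces in N, time in s.
With the tool pointing down it reaches from about 0.275 to 0.825 m from the base axis. Payload 4.9 kg.
Tool frame: the origin (TCP) lies midway between the tips of the shut fingers; the grasp point (between the pads) lies 19 mm behind it; z points along the fingers, y is the direction in which the jaws open and shut (so a half turn about z gives the same grasp; the last joint's range is limited). The gripper opens to 85 mm and grips with 20 to 120 N. Pads are 22 mm wide; open, the fingers measure 114 mm over their backs; the gripper's body (76 mm by 85 mm) begins 54 mm behind the grasp point. The pads swing forward as they close: fully open they stand 13 mm farther back than shut.
Start: joints at [-1.341, 0.326, -0.193, 1.052, 0, 1.437], TCP at [0.196, -0.514, 0.231] pointing down, gripper open.
Joint ranges: [-2.65, 2.65], [-0.97, 1.79], [-1.3, 1.35], [-1.93, 2.1], [-1.47, 1.37], [-3.14, 3.14]. Speed limits (rad/s): [2.57, 2.57, 3.14, 3.14, 3.14, 3.14].

### API

Orientations are given as a unit quaternion [w, x, y, z].
In Python, from cell import * gives the robot as it stands.
- The arm moves only by the tool step_arm, never from a script. Its argument "motion" is a list of rows, each a list of 3 entries, a list of its own where there are three numbers: the opening, from 0 (shut) to 1 (fully open), then the shift along the tool's x, y, z in m, then the turn about the tool's z in degrees. A call has exactly 5 rows; each row shifts and turns the pose as measured when the row begins, along the tool's axes as they then stand; what a row does not reach is not made up. A row lasts 1/8 s, in which the tool goes at most 62.5 mm and 10.7 degrees, less where a joint would pass 70% of its speed; a pose out of reach is approached as far as the arm can. A call with a gripper value outside its range is refused whole. The fingers move at their own pace and stop on an object; "force" is the grip in N (left out, the last holds). Time passes only in rows, so rows that do not move let the fingers close, or fill a call up. It gives the time, the measured TCP pose, the force and the opening at its end, in the units of the state.
- state(): the state, without advancing time (a new reading comes with each control period).
- read_camera(name): name is "scene" or "side" or "wrist"; returns a dict with "color" (400x640x3 uint8, red, green, blue), "range_z" (400x640 float32, m along the optical axis (not along the pixel's ray), 0 where there is no reading), "fx", "fy", "cx", "cy" (pixels), "extrinsics" (4x4, takes a point from world to camera coordinates). Camera axes: x right, y up, looking along -z (the intrinsics and any distortion apply to the point x, -y, -z); pixel columns grow to the right and rows downward; lengths in m; the calibration is good to about 2 mm. A picture is of the moment at which its call begins.
- close_job(): hands the job in, once; it reports no verdict.
The state is a dict: "t": time; "joint_positions": joint angles; "joint_vel": joint speeds; "joint_torque": joint torques, N m; "tool_pos": TCP position; "tcp_rot": TCP orientation; "contact_force": force on the tool from outside, world axes, zero at the start; "torque": the same for the moment, N m; "gripper_width": finger opening in m.
Only numpy, scipy, OpenCV 4.12 (cv2) and the standard library are available. Lean on these libraries where they do the work, as an engineer would, in place of code of your own. Each camera call takes 0.05 s, during which the arm holds its last target. There are 200 camera calls.

### The job

Set the four porcelain cups out on the packing tray in order of size, one upright in the well of each wooden saucer: the smallest next to the tea caddy, each next larger one further along, the largest next to the roll of tape. Set them down gently, neither dropping nor toppling any, and leave the caddy and the tape where they stand.

Things in the scene. Friction and masses are not known exactly. Their poses are not given: they have to be found in the camera images.
- cup_d40: the smallest of four loose round handleless white porcelain cups, open at the top, all with the same thin red rim line and leaf decoration; 40 mm outside diameter, 42 mm tall, wall 3 mm. From 15 mm above its foot up to the rim its side is straight and vertical; below that it tapers to a flat round foot 30 mm across. Origin: centre of the foot's underside; z points up out of the mouth. At the start it stands upright on the table. At most 0.25 kg
- cup_d48: the second smallest of four loose round handleless white porcelain cups, open at the top, all with the same thin red rim line and leaf decoration; 48 mm outside diameter, 50 mm tall, wall 3 mm. From 15 mm above its foot up to the rim its side is straight and vertical; below that it tapers to a flat round foot 30 mm across. Origin: centre of the foot's underside; z points up out of the mouth. At the start it stands upright on the table. At most 0.25 kg
- cup_d56: the second largest of four loose round handleless white porcelain cups, open at the top, all with the same thin red rim line and leaf decoration; 56 mm outside diameter, 58 mm tall, wall 3 mm. From 15 mm above its foot up to the rim its side is straight and vertical; below that it tapers to a flat round foot 30 mm across. Origin: centre of the foot's underside; z points up out of the mouth. At the start it stands upright on the table. At most 0.25 kg
- cup_d64: the largest of four loose round handleless white porcelain cups, open at the top, all with the same thin red rim line and leaf decoration; 64 mm outside diameter, 66 mm tall, wall 3 mm. From 15 mm above its foot up to the rim its side is straight and vertical; below that it tapers to a flat round foot 30 mm across. Origin: centre of the foot's underside; z points up out of the mouth. At the start it stands upright on the table. At most 0.25 kg
- saucer_a: one of four identical fixed pale wooden saucers, 58 mm across and 12 mm tall, standing on the tray in a straight row 90 mm apart; the letter says nothing of its position in the row. In its top is a concave well 6 mm deep, about 39 mm across at its flat floor and about 51 mm across at its mouth, which takes the foot of any of the cups. Origin: centre of its underside, on the tray's floor, 8 mm above the table; the well's floor lies 6 mm above the origin. z points up
- saucer_b: one of four identical fixed pale wooden saucers, 58 mm across and 12 mm tall, standing on the tray in a straight row 90 mm apart; the letter says nothing of its position in the row. In its top is a concave well 6 mm deep, about 39 mm across at its flat floor and about 51 mm across at its mouth, which takes the foot of any of the cups. Origin: centre of its underside, on the tray's floor, 8 mm above the table; the well's floor lies 6 mm above the origin. z points up
- saucer_c: one of four identical fixed pale wooden saucers, 58 mm across and 12 mm tall, standing on the tray in a straight row 90 mm apart; the letter says nothing of its position in the row. In its top is a concave well 6 mm deep, about 39 mm across at its flat floor and about 51 mm across at its mouth, which takes the foot of any of the cups. Origin: centre of its underside, on the tray's floor, 8 mm above the table; the well's floor lies 6 mm above the origin. z points up
- saucer_d: one of four identical fixed pale wooden saucers, 58 mm across and 12 mm tall, standing on the tray in a straight row 90 mm apart; the letter says nothing of its position in the row. In its top is a concave well 6 mm deep, about 39 mm across at its flat floor and about 51 mm across at its mouth, which takes the foot of any of the cups. Origin: centre of its underside, on the tray's floor, 8 mm above the table; the well's floor lies 6 mm above the origin. z points up
- caddy: a dark metal tea caddy, a square tin 60 x 60 mm, 58 mm tall (66 mm with its small brass lid knob), loose, 0.4 kg; it stands on the tray, in line with the row of saucers, beyond one end or the other: 90 mm from the centre of the nearest saucer. Origin: centre of its underside, on the tray's floor. A bystander, not to be moved
- tape: a roll of brown packing tape lying flat, 68 mm outside diameter, 40 mm tall, open in the middle, loose, 0.25 kg; it stands on the tray in line with the row, beyond the end away from the caddy, 90 mm from the centre of the nearest saucer. Origin: centre of its underside, on the tray's floor. A bystander, not to be moved. (The tray under all these is a fixed wooden board 130 x 540 mm, 8 mm thick with a rim 14 mm high, its long side roughly across the front of the robot)
Not all that is in view belongs to the job. What is shaped like the cup_d56 but purple is not meant.

How it is judged:
By the outcome, as a careful person would: the job done as asked, in the order asked, and still so for the second after the job is handed in, with the robot touching nothing.
It also fails if it takes over 106 s, if anything falls off the work surface, if the arm or the gripper's body presses on something with over 40 N, if the wrist force passes 120 N, or if a joint passes its speed limit or range.

## Working session

There is one attempt and no reset: what is moved stays moved. The work goes in short steps, Python scripts to look and compute and a tool call to move; the robot and the scene stay as the last step left them, time stands still between calls to the robot, and variables do not carry over. Pictures are saved under pics/ and viewed, about 12 in all and at most 16, crops included, and the job is handed in when it is done.

Besides the shell and the picture viewer there is one more tool, called after "Request:" as name(argument=value, ...) on one line, values as JSON. step_arm: Moves the arm, as the interface text tells. Its arguments: {"type":"object","properties":{"motion":{"type":"array"},"force":{"type":"number"}},"required":["motion"]}

```bash
ls; mkdir -p pics
python3 - <<'E'
from cell import *
import cv2,numpy as np,pickle
for n in("scene","side"):
    r=read_camera(n); pickle.dump(r,open(n+'.pkl','wb')); cv2.imwrite(f'pics/{n}0.png',r['color'][:,:,::-1]); print(n,r['fx'],r['fy'],r['cx'],r['cy'],[k for k in r]);print(np.round(r['extrinsics'],3))
print(state())
E
```

```text
pics
scene 388.67762152492156 388.67762152492156 316.4154801725085 198.7056695125348 ['color', 'range_z', 'fx', 'fy', 'cx', 'cy', 'extrinsics']
[[-0.361  0.932 -0.023  0.185]
 [-0.503 -0.174  0.847  0.217]
 [ 0.785  0.318  0.531 -1.364]
 [ 0.     0.     0.     1.   ]]
side 468.02314313023675 468.02314313023675 325.4743069381576 195.86733348639467 ['color', 'range_z', 'fx', 'fy', 'cx', 'cy', 'extrinsics']
[[-0.708 -0.706 -0.002  0.373]
 [ 0.423 -0.426  0.8   -0.251]
 [-0.566  0.566  0.6   -0.817]
 [ 0.     0.     0.     1.   ]]
{'t': 0.1, 'joint_positions': array([-1.34120753e+00,  3.26901377e-01, -1.93495153e-01,  1.05200950e+00,
       -1.73833904e-06,  1.43657895e+00]), 'joint_vel': array([ 8.12487387e-05, -1.15338456e-03,  3.30444428e-04,  1.14650160e-03,
       -1.38877120e-03,  1.10572348e-03]), 'joint_torque': array([ 4.56667776e-04, -4.44242227e+01,  2.63037068e+01,  7.92246050e-03,
       -1.37054731e-04, -7.20092466e-07]), 'tool_pos': array([ 0.1955874 , -0.51347747,  0.23055865]), 'tcp_rot': array([-8.03896059e-04,  9.83500884e-01,  1.80901531e-01, -3.92335936e-05]), 'contact_force': array([-0.68566482, -0.12365856,  1.00935836]), 'torque': array([-0.01981015, -0.00254056,  0.02040266]), 'gripper_width': 0.08572071655584274}
```

View pics/scene0.png

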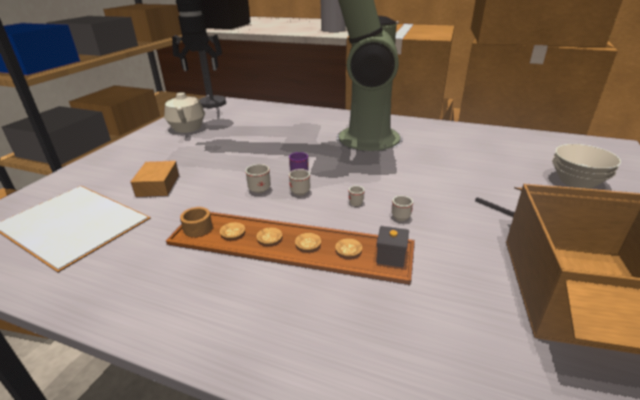

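View pics/side0.png

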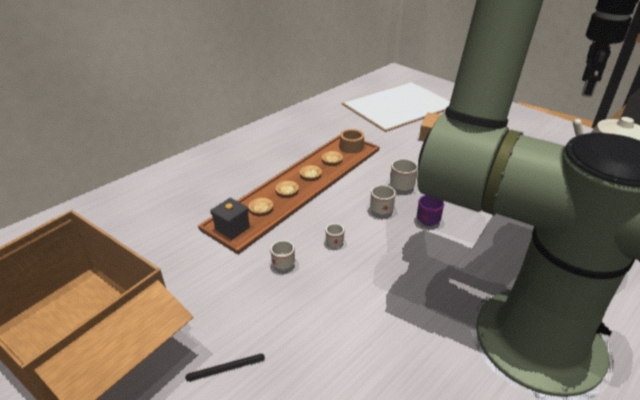

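The scene view shows the tape at (197,222), saucers at (232,231), (269,236), (308,242), (348,247) and the caddy at (393,246). Cups are at (258,179), (300,182), (356,196), (402,208), with the purple one at (298,163). The side view agrees. Next I turn these into positions.

```bash
cat > h.py <<'E'
import numpy as np,cv2,pickle
def cloud(r):
    v,u=np.mgrid[:400,:640]; d=r['range_z']
    p=np.stack([(u-r['cx'])/r['fx']*d,-(v-r['cy'])/r['fy']*d,-d],-1)
    E=r['extrinsics']; return (p-E[:3,3])@E[:3,:3]
def ray(r,u,v,z):
    E=r['extrinsics'];R=E[:3,:3];o=-R.T@E[:3,3]
    w=R.T@np.array([(u-r['cx'])/r['fx'],-(v-r['cy'])/r['fy'],-1]);return o+w*(z-o[2])/w[2]
def circ(P):
    A=np.c_[2*P,np.ones(len(P))];s=np.linalg.lstsq(A,(P**2).sum(1),rcond=None)[0]
    return s[:2],np.sqrt(s[2]+s[0]**2+s[1]**2)
E
python3 - <<'E'
from h import *
seeds={'scene':dict(c1=(258,179),c2=(300,182),c3=(356,196),c4=(402,208),pur=(298,163),tape=(197,222),s1=(232,231),s2=(269,236),s3=(308,242),s4=(348,247),cad=(393,246)),
'side':dict(c1=(403,176),c2=(382,200),c3=(335,234),c4=(283,256),pur=(430,210),tape=(352,141),s1=(332,158),s2=(311,172),s3=(287,188),s4=(261,206),cad=(230,217))}
for n in seeds:
    r=pickle.load(open(n+'.pkl','rb'));W=cloud(r)
    tb=W[(abs(W[...,2])<.02)&(r['range_z']>0)];print(n,'table z med',np.median(tb[:,2]))
    for k,(u,v) in seeds[n].items():
        p=W[v-22:v+23,u-25:u+26].reshape(-1,3);c=W[v,u]
        q=p[(np.hypot(*(p-c)[:,:2].T)<.075)]
        if k[0]=='s':
            pass; q=q[(np.hypot(*(q-c)[:,:2].T)<.04)&(q[:,2]>.0155)];top=q
        else: q=q[q[:,2]>.028]; zt=np.percentile(q[:,2],97); top=q[q[:,2]>zt-.006]
        cc,rad=circ(top[:,:2])
        print(k,c.round(3),'zmax',np.percentile(q[:,2],97).round(4),'n',len(top),'circ',cc.round(4),'d',round(2*rad,4),'ext',q.min(0)[:2].round(3),q.max(0)[:2].round(3))
E
```

```text
scene table z med -0.0005712092683586726
c1 [ 0.476 -0.177  0.051] zmax 0.0659 n 116 circ [ 0.4496 -0.1928] d 0.0607 ext [ 0.416 -0.225] [ 0.484 -0.16 ]
c2 [ 0.448 -0.069  0.047] zmax 0.0577 n 108 circ [ 0.4248 -0.0817] d 0.0532 ext [ 0.396 -0.109] [ 0.456 -0.054]
c3 [0.443 0.08  0.032] zmax 0.042 n 70 circ [0.4258 0.0749] d 0.0377 ext [0.402 0.056] [0.447 0.095]
c4 [0.475 0.2   0.041] zmax 0.0498 n 108 circ [0.4537 0.1964] d 0.0451 ext [0.429 0.173] [0.48  0.221]
pur [ 0.349 -0.118  0.047] zmax 0.058 n 122 circ [ 0.3573 -0.1123] d 0.0932 ext [ 0.296 -0.155] [ 0.423 -0.065]
tape [ 0.686 -0.218  0.045] zmax 0.0484 n 230 circ [ 0.6655 -0.2394] d 0.0597 ext [ 0.632 -0.274] [ 0.699 -0.206]
s1 [ 0.655 -0.151  0.015] zmax 0.0205 n 158 circ [ 0.6544 -0.1509] d 0.0489 ext [ 0.626 -0.178] [ 0.683 -0.124]
s2 [ 0.643 -0.063  0.014] zmax 0.0208 n 159 circ [ 0.6448 -0.0617] d 0.0492 ext [ 0.615 -0.09 ] [ 0.672 -0.035]
s3 [0.634 0.028 0.014] zmax 0.0201 n 180 circ [0.6346 0.0277] d 0.0484 ext [0.606 0.   ] [0.662 0.056]
s4 [0.617 0.114 0.011] zmax 0.0203 n 185 circ [0.6247 0.1169] d 0.0488 ext [0.
[... 655 characters left out ...]
0.1257] d 0.0523 ext [ 0.295 -0.155] [ 0.352 -0.097]
tape [ 0.64  -0.216  0.047] zmax 0.0509 n 147 circ [ 0.6612 -0.2383] d 0.06 ext [ 0.628 -0.274] [ 0.695 -0.204]
s1 [ 0.654 -0.153  0.014] zmax 0.0238 n 165 circ [ 0.6531 -0.1511] d 0.0437 ext [ 0.622 -0.179] [ 0.681 -0.122]
s2 [ 0.643 -0.064  0.017] zmax 0.0231 n 178 circ [ 0.6431 -0.0618] d 0.0441 ext [ 0.614 -0.091] [ 0.672 -0.035]
s3 [0.633 0.027 0.017] zmax 0.0227 n 209 circ [0.6334 0.0275] d 0.0428 ext [ 0.604 -0.001] [0.662 0.057]
s4 [0.625 0.115 0.015] zmax 0.0225 n 234 circ [0.6234 0.1173] d 0.0428 ext [0.596 0.089] [0.652 0.146]
cad [0.586 0.223 0.067] zmax 0.0734 n 252 circ [0.6113 0.2076] d 0.0453 ext [0.579 0.175] [0.646 0.239]
```

Create g.py:
```python
# usage: g.py x y z  -> remaining shift in tool axes and turn
import sys,numpy as np
from scipy.spatial.transform import Rotation as R
from cell import *
s=state();w,x,y,z=s['tcp_rot'];r=R.from_quat([x,y,z,w]);M=r.as_matrix()
t=np.array(list(map(float,sys.argv[1:4])))
yaw=np.degrees(np.arctan2(M[1,0],M[0,0]))
print('t',round(s['t'],2),'p',s['tool_pos'].round(4),'w',round(s['gripper_width'],4),'F',s['contact_force'].round(1))
print('shift mm',(M.T@(t-s['tool_pos'])*1000).round(1),'turn',round(-((96.3-yaw+180)%360-180),1),'tilt',M[:,2].round(3),'q6',s['joint_positions'][5].round(2))
```

```text
(no output)
```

Request:
step_arm(motion=[[1, [0, 0, 0], -10], [1, [0, 0, 0], -10], [1, [0, 0, 0], -10], [1, [0, 0, 0], -10], [1, [0, 0, 0], -10]], force=30)

```text
t: 0.72
tool_pos: [0.1951, -0.5116, 0.2281]
tcp_rot: [-0.003, 0.807, 0.591, 0.001]
contact_force: [0.7, 0.2, -0.0]
gripper_width: 0.0853
```

```bash
python3 g.py .4485 -.192 .15
```

```text
t 0.72 p [ 0.1951 -0.5116  0.2281] w 0.0853 F [ 0.7  0.2 -0. ]
shift mm [380.6 145.6  79.9] turn -23.8 tilt [-0.002  0.007 -1.   ] q6 0.54
```

Request:
step_arm(motion=[[1, [0, 0, 0], -8], [1, [0, 0, 0], -8], [1, [0, 0, 0], -8], [1, [0.035, 0.035, 0], 0], [1, [0.035, 0.035, 0], 0]])

```text
t: 1.35
tool_pos: [0.255, -0.4327, 0.226]
tcp_rot: [-0.004, 0.662, 0.749, 0.003]
contact_force: [0.2, -0.2, 0.1]
gripper_width: 0.0853
```

Request:
step_arm(motion=[[1, [0.04, 0.04, 0.01], 0], [1, [0.04, 0.04, 0.01], 0], [1, [0.04, 0.04, 0.01], 0], [1, [0.04, 0.04, 0.01], 0], [1, [0.03, 0.03, 0.01], 0]])

```text
t: 1.98
tool_pos: [0.4244, -0.2134, 0.1762]
tcp_rot: [-0.004, 0.663, 0.748, 0.003]
contact_force: [0.1, -0.9, -0.1]
gripper_width: 0.0853
```

```bash
python3 g.py .4485 -.192 .15
```

```text
t 1.98 p [ 0.4244 -0.2134  0.1762] w 0.0853 F [ 0.1 -0.9 -0.1]
shift mm [18.1 26.5 26.3] turn 0.6 tilt [-0.002  0.01  -1.   ] q6 0.82
```

Request:
step_arm(motion=[[1, [0.009, 0.013, 0.013], 0], [1, [0.009, 0.013, 0.013], 0], [1, [0, 0, 0], 0], [1, [0, 0, 0], 0], [1, [0, 0, 0], 0]])

```text
t: 2.6
tool_pos: [0.4481, -0.1912, 0.1477]
tcp_rot: [-0.005, 0.663, 0.749, 0.002]
contact_force: [0.6, -1.2, -0.9]
gripper_width: 0.0852
```

```bash
python3 g.py .4485 -.192 .02
python3 - <<'E'
from cell import *
from h import *
r=read_camera('wrist');cv2.imwrite('pics/w1.png',r['color'][:,:,::-1]);pickle.dump(r,open('w1.pkl','wb'))
W=cloud(r);m=(r['range_z']>0)&(W[...,2]>.06)&(W[...,2]<.07)&(np.hypot(W[...,0]-.4485,W[...,1]+.192)<.05)
print(m.sum(),circ(W[m][:,:2]),W[m].min(0),W[m].max(0))
E
```

```text
t 2.6 p [ 0.4481 -0.1912  0.1477] w 0.0852 F [ 0.6 -1.2 -0.9]
shift mm [ -2.2   0.7 127.7] turn 0.7 tilt [-0.005  0.01  -1.   ] q6 0.89
1072 (array([ 0.44762361, -0.1923369 ]), np.float64(0.030179238192684754)) [ 0.41547982 -0.22497565  0.06000316] [ 0.47993517 -0.16081972  0.06853611]
```

View pics/w1.png

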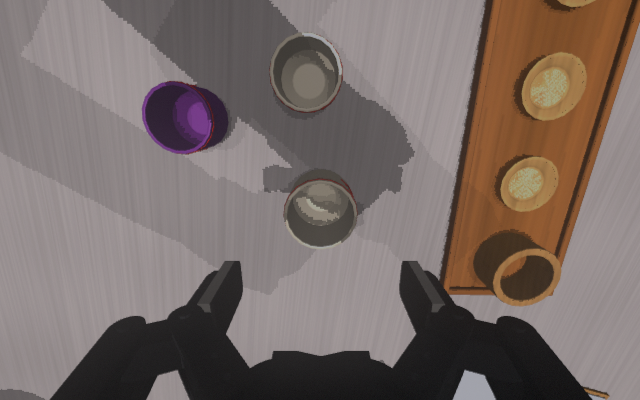

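The wrist view shows the d64 cup at (320,212) centred between the fingers. Its rim circle fits at (0.4477, -0.1925), which agrees with the other cameras. I descend and grasp.

Request:
step_arm(motion=[[1, [-0.002, 0, 0.04], 0], [1, [0, 0, 0.04], 0], [1, [0, 0, 0.03], 0], [1, [0, 0, 0.014], 0], [1, [0, 0, 0], 0]])

```text
t: 3.28
tool_pos: [0.45, -0.1968, 0.0238]
tcp_rot: [-0.001, 0.665, 0.747, 0.003]
contact_force: [-0.9, 0.2, 0.8]
gripper_width: 0.0853
```

```bash
python3 g.py .4477 -.1925 .02
```

```text
t 3.27 p [ 0.45   -0.1968  0.0238] w 0.0853 F [-0.9  0.2  0.8]
shift mm [ 4.5 -1.8  3.8] turn 0.4 tilt [ 0.002  0.005 -1.   ] q6 0.89
```

Request:
step_arm(motion=[[1, [0.004, -0.002, 0.004], 0], [1, [0, 0, 0], 0], [0.5, [0, 0, 0], 0], [0.5, [0, 0, 0], 0], [0.5, [0, 0, 0], 0]], force=30)

```text
t: 3.9
tool_pos: [0.4495, -0.1942, 0.0228]
tcp_rot: [0.002, 0.665, 0.747, 0.003]
contact_force: [-0.0, 0.7, -2.1]
gripper_width: 0.0643
```

```bash
python3 g.py .4477 -.1925 .02
```

```text
t 3.9 p [ 0.4495 -0.1942  0.0228] w 0.0643 F [-0.   0.7 -2.1]
shift mm [ 1.8 -1.6  2.8] turn 0.4 tilt [ 0.006  0.002 -1.   ] q6 0.89
```

Request:
step_arm(motion=[[0.5, [0, 0, -0.01], 0], [0.5, [0, 0, -0.025], 0], [0.5, [0, 0, -0.025], 0], [0.5, [0, 0, -0.01], 0], [0.5, [0, 0, 0], 0]])

```text
t: 4.53
tool_pos: [0.4485, -0.1939, 0.0956]
tcp_rot: [0.001, 0.665, 0.747, 0.003]
contact_force: [0.4, 0.0, -2.3]
gripper_width: 0.0644
```

```bash
python3 g.py .6537 -.1525 .09
```

```text
t 4.53 p [ 0.4485 -0.1939  0.0956] w 0.0644 F [ 0.4  0.  -2.3]
shift mm [ 17.3 208.6   6.8] turn 0.4 tilt [ 0.005  0.003 -1.   ] q6 0.89
```

Request:
step_arm(motion=[[0.5, [0.002, 0.02, 0], 0], [0.5, [0.003, 0.04, 0], 0], [0.5, [0.003, 0.04, 0], 0], [0.5, [0.003, 0.04, 0], 0], [0.5, [0.003, 0.03, 0], 0]])

```text
t: 5.15
tool_pos: [0.6153, -0.1587, 0.0905]
tcp_rot: [-0.003, 0.666, 0.746, 0.001]
contact_force: [-0.1, -0.6, -1.5]
gripper_width: 0.0643
```

```bash
python3 g.py .6537 -.1525 .06
```

```text
t 5.15 p [ 0.6153 -0.1587  0.0905] w 0.0643 F [-0.1 -0.6 -1.5]
shift mm [ 1.7 38.9 30.4] turn 0.2 tilt [-0.003  0.007 -1.   ] q6 1.09
```

Request:
step_arm(motion=[[0.5, [0.001, 0.025, 0], 0], [0.5, [0, 0.014, 0], 0], [0.5, [0, 0, 0.01], 0], [0.5, [0, 0, 0.01], 0], [0.5, [0, 0, 0], 0]])

```text
t: 5.78
tool_pos: [0.652, -0.1509, 0.0613]
tcp_rot: [-0.008, 0.666, 0.746, -0.001]
contact_force: [-0.6, 0.5, -1.4]
gripper_width: 0.0646
```

```bash
python3 g.py .6537 -.1525 .037
python3 - <<'E'
from cell import *
from h import *
for n in('scene','side'):
    r=read_camera(n);c=(slice(190,290),slice(160,320)) if n=='scene' else (slice(110,210),slice(260,420))
    cv2.imwrite(f'pics/{n}1.png',cv2.resize(r['color'][c][:,:,::-1],None,fx=3,fy=3))
    W=cloud(r);m=(r['range_z']>0)&(W[...,2]>.09)&(W[...,2]<.12)&(np.hypot(W[...,0]-.6537,W[...,1]+.1525)<.036)
    print(n,m.sum())
E
python3 -c "
import cv2,numpy as np
cv2.imwrite('pics/b1.png',np.vstack([cv2.imread('pics/scene1.png'),cv2.imread('pics/side1.png')]))"
```

```text
t 5.78 p [ 0.652  -0.1509  0.0613] w 0.0646 F [-0.6  0.5 -1.4]
shift mm [-2.   1.8 24.3] turn 0.2 tilt [-0.013  0.01  -1.   ] q6 1.12
scene 259
side 254
```

View pics/b1.png

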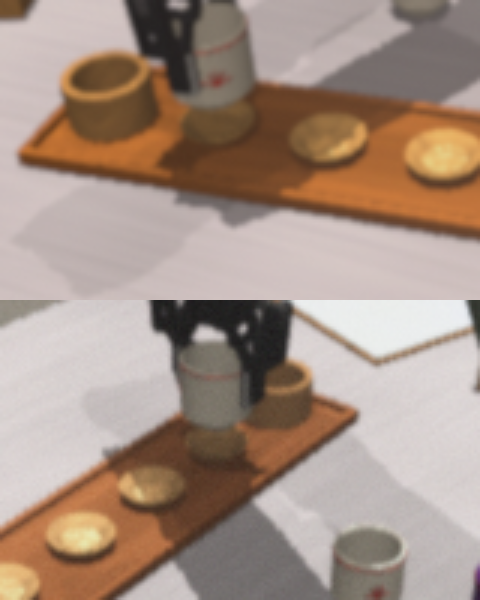

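Both crops show the d64 cup upright in the jaws, hovering just over the saucer nearest the tape. I lower it slowly.

Request:
step_arm(motion=[[0.5, [-0.002, 0.002, 0.008], 0], [0.5, [0, 0, 0.007], 0], [0.5, [0, 0, 0.004], 0], [0.5, [0, 0, 0.002], 0], [0.5, [0, 0, 0], 0]])

```text
t: 6.5
tool_pos: [0.6553, -0.1535, 0.0413]
tcp_rot: [-0.006, 0.666, 0.746, 0.0]
contact_force: [0.4, 0.8, -1.7]
gripper_width: 0.0645
```

```bash
python3 g.py .6537 -.1525 .037
```

```text
t 6.5 p [ 0.6553 -0.1535  0.0413] w 0.0645 F [ 0.4  0.8 -1.7]
shift mm [ 1.1 -1.4  4.3] turn 0.2 tilt [-0.009  0.009 -1.   ] q6 1.12
```

Request:
step_arm(motion=[[0.5, [0.001, -0.001, 0.001], 0], [0.5, [0, 0, 0.001], 0], [0.5, [0, 0, 0.001], 0], [0.5, [0, 0, 0.001], 0], [0.5, [0, 0, 0], 0]])

```text
t: 7.12
tool_pos: [0.6545, -0.1526, 0.0376]
tcp_rot: [-0.006, 0.666, 0.746, 0.0]
contact_force: [-0.6, -0.0, -1.7]
gripper_width: 0.0645
```

```bash
python3 g.py .6537 -.1525 .037
```

```text
t 7.12 p [ 0.6545 -0.1526  0.0376] w 0.0645 F [-0.6 -0.  -1.7]
shift mm [ 0.1 -0.7  0.6] turn 0.2 tilt [-0.008  0.008 -1.   ] q6 1.12
```

Request:
step_arm(motion=[[0.5, [0, 0, 0.001], 0], [0.5, [0, 0, 0.001], 0], [0.5, [0, 0, 0], 0], [0.5, [0, 0, 0], 0], [0.5, [0, 0, 0], 0]])

```text
t: 7.75
tool_pos: [0.6549, -0.1527, 0.0368]
tcp_rot: [-0.005, 0.666, 0.746, 0.001]
contact_force: [-1.1, 0.2, -0.3]
gripper_width: 0.0645
```

Force has gone from -1.7 to -0.3 N at the expected height, so the cup is resting. I release it.

Request:
step_arm(motion=[[0.8, [0, 0, 0], 0], [0.9, [0, 0, 0], 0], [1, [0, 0, 0], 0], [1, [0, 0, 0], 0], [1, [0, 0, -0.02], 0]])

```text
t: 8.38
tool_pos: [0.6542, -0.1526, 0.0556]
tcp_rot: [-0.006, 0.666, 0.746, 0.0]
contact_force: [-0.3, -0.5, -1.0]
gripper_width: 0.0851
```

Request:
step_arm(motion=[[1, [0, 0, -0.03], 0], [1, [0, 0, -0.04], 0], [1, [0, 0, -0.03], 0], [1, [0, -0.03, 0], 0], [1, [0, -0.03, 0], 0]])

```text
t: 9.0
tool_pos: [0.597, -0.1607, 0.1608]
tcp_rot: [-0.004, 0.665, 0.747, 0.001]
contact_force: [0.1, -0.1, 0.1]
gripper_width: 0.0855
```

```bash
python3 g.py .4240 -.081 .13;python3 - <<'E'
from cell import *
from h import *
r=read_camera('side');W=cloud(r);m=(r['range_z']>0)&(W[...,2]>.074)&(W[...,2]<.088)&(np.hypot(W[...,0]-.6537,W[...,1]+.1525)<.045)
print(m.sum(),circ(W[m][:,:2]),W[m].min(0),W[m].max(0))
E
```

```text
t 9.0 p [ 0.597  -0.1607  0.1608] w 0.0855 F [ 0.1 -0.1  0.1]
shift mm [  98.8 -162.6   32.2] turn 0.3 tilt [-0.005  0.007 -1.   ] q6 1.07
147 (array([ 0.65401809, -0.1504049 ]), np.float64(0.03017708438709529)) [ 0.62168344 -0.18247611  0.07405303] [ 0.68597073 -0.11728387  0.08423828]
```

The cup is seated: rim centre at (0.654, -0.150), top at about 0.082. Next is d56.

Request:
step_arm(motion=[[1, [0.02, -0.033, 0], 0], [1, [0.025, -0.04, 0], 0], [1, [0.025, -0.04, 0], 0], [1, [0.02, -0.035, 0], 0], [1, [0.009, -0.014, 0], 0]])

```text
t: 9.68
tool_pos: [0.4173, -0.0794, 0.1628]
tcp_rot: [-0.004, 0.666, 0.746, 0.0]
contact_force: [0.7, 0.6, -0.7]
gripper_width: 0.0853
```

Request:
step_arm(motion=[[1, [0, 0, 0.015], 0], [1, [0, 0, 0.015], 0], [1, [0, 0, 0], 0], [1, [0, 0, 0], 0], [1, [0, 0, 0], 0]])

```text
t: 10.3
tool_pos: [0.4177, -0.0789, 0.1345]
tcp_rot: [-0.002, 0.666, 0.746, 0.001]
contact_force: [0.2, -1.1, -0.1]
gripper_width: 0.0854
```

```bash
cat > wr.py <<'E'
import sys
from cell import *
from h import *
x,y,h=map(float,sys.argv[1:4])
r=read_camera('wrist');W=cloud(r);m=(r['range_z']>0)&(W[...,2]>h-.006)&(W[...,2]<h+.004)&(np.hypot(W[...,0]-x,W[...,1]-y)<.045)
print(m.sum(),circ(W[m][:,:2]),W[m].min(0),W[m].max(0))
E
python3 wr.py .424 -.081 .058; python3 g.py .4240 -.081 .018
```

```text
967 (array([ 0.42268379, -0.08108459]), np.float64(0.026220156302253737)) [ 0.39427758 -0.10912911  0.05201365] [ 0.45143381 -0.05334421  0.0604574 ]
t 10.35 p [ 0.4178 -0.0789  0.1345] w 0.0856 F [-0.1 -0.9  0.8]
shift mm [ -3.4   6.1 116.5] turn 0.1 tilt [-0.002  0.005 -1.   ] q6 1.09
```

Target (0.423, -0.081).

Request:
step_arm(motion=[[1, [-0.002, 0.005, 0.02], 0], [1, [0, 0, 0.03], 0], [1, [0, 0, 0.03], 0], [1, [0, 0, 0.02], 0], [1, [0, 0, 0.01], 0]])

```text
t: 10.98
tool_pos: [0.4274, -0.0816, 0.0245]
tcp_rot: [0.002, 0.666, 0.746, 0.003]
contact_force: [0.4, -0.2, 0.7]
gripper_width: 0.0857
```

```bash
python3 g.py .4230 -.081 .018
```

```text
t 10.97 p [ 0.4274 -0.0816  0.0245] w 0.0857 F [ 0.4 -0.2  0.7]
shift mm [ 1.1 -4.4  6.5] turn 0.1 tilt [ 0.006  0.002 -1.   ] q6 1.1
```

Request:
step_arm(motion=[[1, [0.001, -0.004, 0.005], 0], [1, [0, 0, 0], 0], [0.45, [0, 0, 0], 0], [0.45, [0, 0, 0], 0], [0.45, [0, 0, 0], 0]], force=30)

```text
t: 11.6
tool_pos: [0.4243, -0.0815, 0.021]
tcp_rot: [0.003, 0.666, 0.746, 0.003]
contact_force: [-0.4, -0.2, -2.0]
gripper_width: 0.0559
```

```bash
python3 g.py .4230 -.081 .018
```

```text
t 11.6 p [ 0.4243 -0.0815  0.021 ] w 0.0559 F [-0.4 -0.2 -2. ]
shift mm [ 0.6 -1.3  3. ] turn 0.1 tilt [ 0.008  0.001 -1.   ] q6 1.09
```

Request:
step_arm(motion=[[0.45, [0, 0, -0.01], 0], [0.45, [0, 0, -0.025], 0], [0.45, [0, 0, -0.025], 0], [0.45, [0, 0.01, -0.01], 0], [0.45, [0, 0.02, 0], 0]])

```text
t: 12.22
tool_pos: [0.4528, -0.0779, 0.0959]
tcp_rot: [0.003, 0.667, 0.745, 0.003]
contact_force: [0.8, -0.5, -1.6]
gripper_width: 0.0555
```

```bash
python3 g.py .644 -.0625 .09
```

```text
t 12.22 p [ 0.4528 -0.0779  0.0959] w 0.0555 F [ 0.8 -0.5 -1.6]
shift mm [ -6.  191.7   7.4] turn 0.1 tilt [ 0.008  0.001 -1.   ] q6 1.13
```

Request:
step_arm(motion=[[0.45, [-0.001, 0.035, 0], 0], [0.45, [-0.002, 0.042, 0], 0], [0.45, [-0.001, 0.042, 0], 0], [0.45, [-0.001, 0.042, 0], 0], [0.45, [-0.001, 0.025, 0], 0]])

```text
t: 12.85
tool_pos: [0.6434, -0.0625, 0.1013]
tcp_rot: [0.003, 0.667, 0.745, 0.003]
contact_force: [-1.2, 0.2, -1.0]
gripper_width: 0.0562
```

```bash
python3 g.py .644 -.0625 .06
```

```text
t 12.85 p [ 0.6434 -0.0625  0.1013] w 0.0562 F [-1.2  0.2 -1. ]
shift mm [-0.   0.2 41.3] turn 0.1 tilt [ 0.01   0.001 -1.   ] q6 1.25
```

Request:
step_arm(motion=[[0.45, [0, 0, 0.015], 0], [0.45, [0, 0, 0.02], 0], [0.45, [0, 0, 0.012], 0], [0.45, [0, 0, 0.008], 0], [0.45, [0, 0, 0], 0]])

```text
t: 13.48
tool_pos: [0.6409, -0.0621, 0.0432]
tcp_rot: [0.002, 0.667, 0.745, 0.002]
contact_force: [0.8, 0.5, -1.0]
gripper_width: 0.0561
```

```bash
python3 g.py .644 -.0625 .035
```

```text
t 13.47 p [ 0.6409 -0.0621  0.0432] w 0.0561 F [ 0.8  0.5 -1. ]
shift mm [-0.7  2.9  8.2] turn 0.1 tilt [ 0.006  0.001 -1.   ] q6 1.25
```

Request:
step_arm(motion=[[0.45, [-0.001, 0.003, 0], 0], [0.45, [0, 0, 0.003], 0], [0.45, [0, 0, 0.002], 0], [0.45, [0, 0, 0.001], 0], [0.45, [0, 0, 0], 0]])

```text
t: 14.1
tool_pos: [0.6455, -0.0632, 0.0387]
tcp_rot: [0.003, 0.667, 0.745, 0.003]
contact_force: [-0.5, -0.9, -1.0]
gripper_width: 0.0559
```

```bash
python3 g.py .644 -.0625 .035
```

```text
t 14.1 p [ 0.6455 -0.0632  0.0387] w 0.0559 F [-0.5 -0.9 -1. ]
shift mm [ 0.9 -1.4  3.7] turn 0.1 tilt [ 0.009  0.    -1.   ] q6 1.25
```

Request:
step_arm(motion=[[0.45, [0.001, -0.001, 0.001], 0], [0.45, [0, 0, 0.001], 0], [0.45, [0, 0, 0.001], 0], [0.45, [0, 0, 0.001], 0], [0.45, [0, 0, 0], 0]])

```text
t: 14.72
tool_pos: [0.6444, -0.0622, 0.0348]
tcp_rot: [0.003, 0.667, 0.745, 0.003]
contact_force: [-0.1, -0.1, 0.2]
gripper_width: 0.0559
```

```bash
python3 g.py .644 -.0625 .035
```

```text
t 14.72 p [ 0.6444 -0.0622  0.0348] w 0.0559 F [-0.1 -0.1  0.2]
shift mm [-0.2 -0.4 -0.2] turn 0.1 tilt [ 0.009  0.    -1.   ] q6 1.25
```

The cup is on the well floor (z as expected, load gone). I release and retreat toward d48.

Request:
step_arm(motion=[[0.72, [0, 0, 0], 0], [0.85, [0, 0, 0], 0], [1, [0, 0, 0], 0], [1, [0, 0, 0], 0], [1, [0, 0, -0.02], 0]])

```text
t: 15.35
tool_pos: [0.6433, -0.0621, 0.0538]
tcp_rot: [0.002, 0.667, 0.745, 0.002]
contact_force: [0.5, 0.3, -0.3]
gripper_width: 0.0854
```

Request:
step_arm(motion=[[1, [0, 0, -0.03], 0], [1, [0, 0, -0.04], 0], [1, [0, 0, -0.03], 0], [1, [0.025, -0.02, 0], 0], [1, [0.03, -0.025, 0], 0]])

```text
t: 15.98
tool_pos: [0.5938, -0.0136, 0.1582]
tcp_rot: [0.004, 0.668, 0.744, 0.004]
contact_force: [-0.2, 1.0, 0.3]
gripper_width: 0.0853
```

```bash
python3 g.py .452 .197 .12;python3 - <<'E'
from cell import *
from h import *
r=read_camera('side');W=cloud(r);m=(r['range_z']>0)&(W[...,2]>.066)&(W[...,2]<.08)&(np.hypot(W[...,0]-.644,W[...,1]+.0625)<.04)
print(m.sum(),circ(W[m][:,:2]),W[m].min(0),W[m].max(0))
E
```

```text
t 15.97 p [ 0.5938 -0.0136  0.1582] w 0.0853 F [-0.2  1.   0.3]
shift mm [ 224.6 -118.7   36.5] turn -0.1 tilt [ 0.012 -0.    -1.   ] q6 1.32
146 (array([ 0.64345109, -0.0618933 ]), np.float64(0.026350784702264207)) [ 0.61493837 -0.08982644  0.06606634] [ 0.67199251 -0.03261244  0.07555649]
```

The d56 cup is seated at (0.6435, -0.062). Next is d48.

Request:
step_arm(motion=[[1, [0.04, -0.021, 0], 0], [1, [0.048, -0.025, 0], 0], [1, [0.048, -0.025, 0], 0], [1, [0.045, -0.025, 0], 0], [1, [0.035, -0.018, 0], 0]])

```text
t: 16.65
tool_pos: [0.4502, 0.1963, 0.1582]
tcp_rot: [0.003, 0.668, 0.744, 0.005]
contact_force: [-0.3, -0.3, 0.4]
gripper_width: 0.0853
```

```bash
python3 g.py .452 .197 .12
```

```text
t 16.65 p [0.4502 0.1963 0.1582] w 0.0853 F [-0.3 -0.3  0.4]
shift mm [ 0.4  1.4 38.2] turn -0.2 tilt [ 0.012  0.003 -1.   ] q6 1.72
```

Request:
step_arm(motion=[[1, [0, 0, 0.015], 0], [1, [0, 0, 0.02], 0], [1, [0, 0, 0], 0], [1, [0, 0, 0], 0], [1, [0, 0, 0], 0]])

```text
t: 17.27
tool_pos: [0.4515, 0.1967, 0.1228]
tcp_rot: [0.004, 0.667, 0.745, 0.006]
contact_force: [-0.1, 0.5, 0.3]
gripper_width: 0.085
```

```bash
python3 wr.py .452 .197 .05; python3 g.py .452 .197 .015
```

```text
864 (array([0.45156533, 0.19764466]), np.float64(0.022293313194710562)) [0.42752612 0.17277687 0.04400565] [0.47595883 0.22128098 0.05247428]
t 17.32 p [0.4516 0.1967 0.1229] w 0.0854 F [-0.4 -0.  -0.4]
shift mm [ 1.000e-01 -1.100e+00  1.079e+02] turn -0.0 tilt [ 0.014  0.002 -1.   ] q6 1.72
```

Request:
step_arm(motion=[[1, [0, -0.002, 0.025], 0], [1, [0, 0, 0.03], 0], [1, [0, 0, 0.025], 0], [1, [0, 0, 0.018], 0], [1, [0, 0, 0.005], 0]])

```text
t: 17.95
tool_pos: [0.4561, 0.1968, 0.0206]
tcp_rot: [0.007, 0.668, 0.744, 0.009]
contact_force: [0.4, 0.1, 0.6]
gripper_width: 0.0851
```

```bash
python3 g.py .4516 .1975 .015
```

```text
t 17.95 p [0.4561 0.1968 0.0206] w 0.0851 F [0.4 0.1 0.6]
shift mm [ 1.2 -4.5  5.5] turn -0.1 tilt [ 0.023  0.004 -1.   ] q6 1.72
```

Request:
step_arm(motion=[[1, [0.001, -0.004, 0.004], 0], [1, [0, 0, 0], 0], [0.4, [0, 0, 0], 0], [0.4, [0, 0, 0], 0], [0.4, [0, 0, 0], 0]], force=30)

```text
t: 18.58
tool_pos: [0.4536, 0.1978, 0.0187]
tcp_rot: [0.008, 0.668, 0.744, 0.011]
contact_force: [-0.6, -0.2, -1.0]
gripper_width: 0.0467
```

```bash
python3 g.py .4516 .1975 .015
```

```text
t 18.57 p [0.4536 0.1978 0.0187] w 0.0467 F [-0.6 -0.2 -1. ]
shift mm [-0.1 -2.1  3.7] turn -0.1 tilt [ 0.026  0.005 -1.   ] q6 1.73
```

Request:
step_arm(motion=[[0.4, [0, 0, 0], 0], [0.4, [0, 0, -0.01], 0], [0.4, [0, 0, -0.02], 0], [0.4, [0, 0, -0.02], 0], [0.4, [0, 0, -0.01], 0]])

```text
t: 19.2
tool_pos: [0.4514, 0.1973, 0.0811]
tcp_rot: [0.008, 0.668, 0.744, 0.01]
contact_force: [0.3, 0.4, -0.5]
gripper_width: 0.0469
```

```bash
python3 g.py .634 .0277 .08
python3 - <<'E'
from cell import *
from h import *
r=read_camera('scene');a=cv2.resize(r['color'][150:250,340:460][:,:,::-1],None,fx=4,fy=4)
r=read_camera('side');b=cv2.resize(r['color'][190:290,220:340][:,:,::-1],None,fx=3,fy=4)
cv2.imwrite('pics/b2.png',np.hstack([a,b][:1]+[cv2.resize(b,(320,400))]))
E
```

```text
t 19.2 p [0.4514 0.1973 0.0811] w 0.0469 F [ 0.3  0.4 -0.5]
shift mm [-188.2  163.3    4.7] turn -0.1 tilt [ 0.025  0.005 -1.   ] q6 1.73
```

View pics/b2.png

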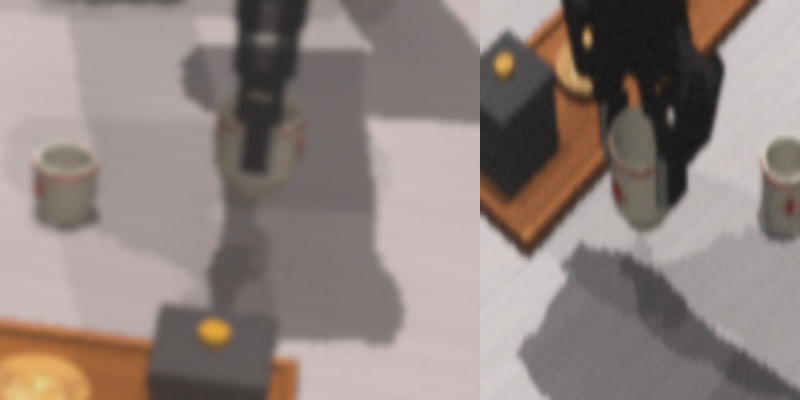

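Both crops show the d48 cup held upright. I carry it to the third saucer.

Request:
step_arm(motion=[[0.4, [-0.025, 0.018, -0.005], 0], [0.4, [-0.037, 0.03, -0.005], 0], [0.4, [-0.037, 0.032, 0], 0], [0.4, [-0.037, 0.032, 0], 0], [0.4, [-0.03, 0.028, 0], 0]])

```text
t: 19.92
tool_pos: [0.6086, 0.0455, 0.0906]
tcp_rot: [0.005, 0.666, 0.746, 0.009]
contact_force: [0.8, 0.4, -1.5]
gripper_width: 0.047
```

```bash
python3 g.py .634 .0277 .06
```

```text
t 19.93 p [0.6086 0.0455 0.0906] w 0.047 F [ 0.8  0.4 -1.5]
shift mm [-20.7  22.6  30.9] turn 0.2 tilt [ 0.019  0.006 -1.   ] q6 1.41
```

Request:
step_arm(motion=[[0.4, [-0.012, 0.013, 0], 0], [0.4, [-0.009, 0.01, 0.01], 0], [0.4, [0, 0, 0.015], 0], [0.4, [0, 0, 0.012], 0], [0.4, [0, 0, 0], 0]])

```text
t: 20.55
tool_pos: [0.6333, 0.0256, 0.0467]
tcp_rot: [0.003, 0.667, 0.745, 0.007]
contact_force: [0.4, -0.0, -1.5]
gripper_width: 0.0466
```

```bash
python3 g.py .634 .0277 .0327
```

```text
t 20.55 p [0.6333 0.0256 0.0467] w 0.0466 F [ 0.4 -0.  -1.5]
shift mm [ 1.9  0.7 14. ] turn 0.1 tilt [ 0.013  0.006 -1.   ] q6 1.38
```

Request:
step_arm(motion=[[0.4, [0.002, 0.001, 0.004], 0], [0.4, [0, 0, 0.004], 0], [0.4, [0, 0, 0.002], 0], [0.4, [0, 0, 0.001], 0], [0.4, [0, 0, 0], 0]])

```text
t: 21.18
tool_pos: [0.6344, 0.0292, 0.0362]
tcp_rot: [0.003, 0.666, 0.746, 0.007]
contact_force: [-0.1, -0.4, -0.4]
gripper_width: 0.0466
```

```bash
python3 g.py .634 .0277 .0327
```

```text
t 21.18 p [0.6344 0.0292 0.0362] w 0.0466 F [-0.1 -0.4 -0.4]
shift mm [-1.5 -0.6  3.5] turn 0.2 tilt [ 0.014  0.007 -1.   ] q6 1.38
```

Request:
step_arm(motion=[[0.4, [-0.001, -0.001, 0.001], 0], [0.4, [0, 0, 0.001], 0], [0.4, [0, 0, 0.001], 0], [0.4, [0, 0, 0.001], 0], [0.4, [0, 0, 0], 0]])

```text
t: 21.8
tool_pos: [0.6339, 0.0278, 0.0327]
tcp_rot: [0.004, 0.666, 0.746, 0.007]
contact_force: [-0.9, 0.0, -0.2]
gripper_width: 0.0468
```

```bash
python3 g.py .634 .0277 .0327
```

```text
t 21.8 p [0.6339 0.0278 0.0327] w 0.0468 F [-0.9  0.  -0.2]
shift mm [-0.1  0.1  0. ] turn 0.2 tilt [ 0.015  0.006 -1.   ] q6 1.38
```

Request:
step_arm(motion=[[0.4, [0, 0, 0.001], 0], [0.4, [0, 0, 0.001], 0], [0.4, [0, 0, 0], 0], [0.4, [0, 0, 0], 0], [0.4, [0, 0, 0], 0]])

```text
t: 22.42
tool_pos: [0.6341, 0.0278, 0.0327]
tcp_rot: [0.004, 0.666, 0.746, 0.008]
contact_force: [-1.4, 0.6, 2.2]
gripper_width: 0.0471
```

Contact is clear (+2.2 N and no further descent). I release.

Request:
step_arm(motion=[[0.6, [0, 0, 0], 0], [0.75, [0, 0, 0], 0], [1, [0, 0, 0], 0], [1, [0, 0, 0], 0], [1, [0, 0, -0.02], 0]])

```text
t: 23.05
tool_pos: [0.6324, 0.0278, 0.051]
tcp_rot: [0.003, 0.666, 0.746, 0.007]
contact_force: [0.5, -0.4, 0.4]
gripper_width: 0.0858
```

Request:
step_arm(motion=[[1, [0, 0, -0.03], 0], [1, [0, 0, -0.04], 0], [1, [0, 0, -0.02], 0], [1, [0, -0.02, 0], 0], [1, [0, -0.03, 0], 0]])

```text
t: 23.68
tool_pos: [0.5835, 0.0213, 0.1448]
tcp_rot: [0.005, 0.666, 0.746, 0.008]
contact_force: [-0.1, 0.3, -0.1]
gripper_width: 0.0852
```

```bash
python3 g.py .424 .076 .12;python3 - <<'E'
from cell import *
from h import *
r=read_camera('side');W=cloud(r);m=(r['range_z']>0)&(W[...,2]>.058)&(W[...,2]<.072)&(np.hypot(W[...,0]-.634,W[...,1]-.0277)<.04)
print(m.sum(),circ(W[m][:,:2]),W[m].min(0),W[m].max(0))
E
```

```text
t 23.68 p [0.5835 0.0213 0.1448] w 0.0852 F [-0.1  0.3 -0.1]
shift mm [  72.3 -152.7   22.3] turn 0.2 tilt [ 0.018  0.006 -1.   ] q6 1.36
132 (array([0.63298551, 0.02816722]), np.float64(0.022343631947547207)) [0.60927917 0.00498886 0.05802317] [0.6585009  0.05132975 0.06803118]
```

The d48 cup is seated at (0.633, 0.028). Last is d40.

Request:
step_arm(motion=[[1, [0.017, -0.036, 0], 0], [1, [0.019, -0.04, 0], 0], [1, [0.019, -0.04, 0], 0], [1, [0.012, -0.024, 0.01], 0], [1, [0.003, -0.006, 0.01], 0]])

```text
t: 24.35
tool_pos: [0.4233, 0.0755, 0.1229]
tcp_rot: [0.004, 0.667, 0.745, 0.008]
contact_force: [1.1, -0.4, -0.6]
gripper_width: 0.0853
```

```bash
python3 wr.py .424 .076 .042; python3 g.py .424 .076 .013
```

```text
658 (array([0.42360276, 0.07632649]), np.float64(0.01834360964890105)) [0.40339571 0.05609284 0.03600953] [0.44405986 0.09602431 0.04493029]
t 24.4 p [0.4227 0.0755 0.1218] w 0.0856 F [-2.   0.3 -1.2]
shift mm [-1.000e-01 -3.000e-01  1.088e+02] turn 0.1 tilt [ 0.015  0.006 -1.   ] q6 1.46
```

Request:
step_arm(motion=[[1, [0, -0.002, 0.025], 0], [1, [0, 0, 0.03], 0], [1, [0, 0, 0.025], 0], [1, [0, 0, 0.018], 0], [1, [0, 0, 0.006], 0]])

```text
t: 25.02
tool_pos: [0.4327, 0.0743, 0.0155]
tcp_rot: [0.007, 0.667, 0.745, 0.01]
contact_force: [-0.1, 0.5, 0.1]
gripper_width: 0.0855
```

```bash
python3 g.py .4237 .076 .013
```

```text
t 25.02 p [0.4327 0.0743 0.0155] w 0.0855 F [-0.1  0.5  0.1]
shift mm [ 2.7 -8.8  2.2] turn -0.0 tilt [ 0.025  0.005 -1.   ] q6 1.46
```

Request:
step_arm(motion=[[1, [0.002, -0.005, 0.001], 0], [1, [0.001, -0.003, 0.001], 0], [1, [0, 0, 0], 0], [1, [0, 0, 0], 0], [1, [0, 0, 0], 0]])

```text
t: 25.65
tool_pos: [0.4266, 0.0762, 0.0147]
tcp_rot: [0.009, 0.667, 0.745, 0.011]
contact_force: [-0.5, -0.2, 0.4]
gripper_width: 0.0853
```

```bash
python3 g.py .4237 .076 .013
```

```text
t 25.65 p [0.4266 0.0762 0.0147] w 0.0853 F [-0.5 -0.2  0.4]
shift mm [ 0.1 -2.9  1.6] turn -0.1 tilt [ 0.028  0.005 -1.   ] q6 1.46
```

Request:
step_arm(motion=[[1, [0, -0.003, 0.001], 0], [0.3, [0, 0, 0], 0], [0.3, [0, 0, 0], 0], [0.3, [0, 0, 0], 0], [0.3, [0, 0, 0], 0]], force=30)

```text
t: 26.28
tool_pos: [0.4236, 0.0759, 0.014]
tcp_rot: [0.009, 0.667, 0.745, 0.011]
contact_force: [-0.4, -0.7, 1.3]
gripper_width: 0.0394
```

Request:
step_arm(motion=[[0.3, [0, 0, 0], 0], [0.3, [0, 0, -0.01], 0], [0.3, [0, 0, -0.02], 0], [0.3, [0, 0, -0.025], 0], [0.3, [0, 0, -0.01], 0]])

```text
t: 26.9
tool_pos: [0.4206, 0.0756, 0.081]
tcp_rot: [0.008, 0.667, 0.745, 0.011]
contact_force: [0.1, 1.0, 0.7]
gripper_width: 0.039
```

```bash
python3 g.py .6235 .117 .08
python3 - <<'E'
from cell import *
from h import *
r=read_camera('side');b=r['color'][170:270,280:400][:,:,::-1]
cv2.imwrite('pics/b3.png',cv2.resize(b,None,fx=4,fy=4))
E
```

```text
t 26.9 p [0.4206 0.0756 0.081 ] w 0.039 F [0.1 1.  0.7]
shift mm [ 19.1 206.1   6.6] turn -0.0 tilt [ 0.026  0.005 -1.   ] q6 1.46
```

View pics/b3.png

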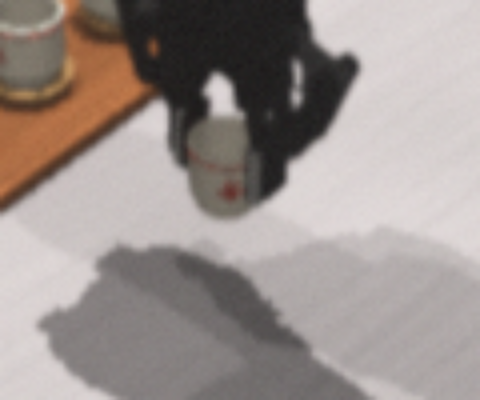

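The crop shows the d40 cup held upright. I carry it to the saucer beside the caddy.

Request:
step_arm(motion=[[0.3, [0.003, 0.03, -0.01], 0], [0.3, [0.004, 0.042, -0.005], 0], [0.3, [0.004, 0.042, 0], 0], [0.3, [0.004, 0.042, 0], 0], [0.3, [0.003, 0.034, 0], 0]])

```text
t: 27.58
tool_pos: [0.6079, 0.1147, 0.0989]
tcp_rot: [0.006, 0.668, 0.744, 0.009]
contact_force: [-0.2, 0.4, -0.7]
gripper_width: 0.0395
```

```bash
python3 g.py .6237 .117 .055
```

```text
t 27.57 p [0.6079 0.1147 0.0989] w 0.0395 F [-0.2  0.4 -0.7]
shift mm [ 0.4 15.  44.2] turn -0.1 tilt [ 0.021  0.005 -1.   ] q6 1.53
```

Request:
step_arm(motion=[[0.3, [0, 0.012, 0], 0], [0.3, [0, 0.003, 0.012], 0], [0.3, [0, 0, 0.02], 0], [0.3, [0, 0, 0.015], 0], [0.3, [0, 0, 0.004], 0]])

```text
t: 28.2
tool_pos: [0.6231, 0.1167, 0.041]
tcp_rot: [0.005, 0.668, 0.744, 0.007]
contact_force: [-0.1, 0.5, -0.9]
gripper_width: 0.0394
```

```bash
python3 g.py .6237 .117 .028
```

```text
t 28.2 p [0.6231 0.1167 0.041 ] w 0.0394 F [-0.1  0.5 -0.9]
shift mm [ 0.2  0.5 13. ] turn -0.1 tilt [ 0.016  0.004 -1.   ] q6 1.53
```

Request:
step_arm(motion=[[0.3, [0, 0.001, 0.003], 0], [0.3, [0, 0, 0.003], 0], [0.3, [0, 0, 0.003], 0], [0.3, [0, 0, 0.001], 0], [0.3, [0, 0, 0], 0]])

```text
t: 28.82
tool_pos: [0.6247, 0.1169, 0.0315]
tcp_rot: [0.005, 0.668, 0.744, 0.008]
contact_force: [-0.1, 0.0, -1.0]
gripper_width: 0.0396
```

```bash
python3 g.py .6237 .117 .028
```

```text
t 28.82 p [0.6247 0.1169 0.0315] w 0.0396 F [-0.1  0.  -1. ]
shift mm [ 0.2 -1.1  3.5] turn -0.1 tilt [ 0.018  0.004 -1.   ] q6 1.53
```

Request:
step_arm(motion=[[0.3, [0, -0.001, 0.001], 0], [0.3, [0, 0, 0.001], 0], [0.3, [0, 0, 0.001], 0], [0.3, [0, 0, 0.001], 0], [0.3, [0, 0, 0], 0]])

```text
t: 29.45
tool_pos: [0.6241, 0.1168, 0.0279]
tcp_rot: [0.005, 0.668, 0.744, 0.008]
contact_force: [-0.2, -1.2, 1.2]
gripper_width: 0.0392
```

```bash
python3 g.py .6237 .117 .028
```

```text
t 29.45 p [0.6241 0.1168 0.0279] w 0.0392 F [-0.2 -1.2  1.2]
shift mm [ 0.2 -0.4 -0.1] turn -0.1 tilt [ 0.019  0.005 -1.   ] q6 1.53
```

Contact again (+1.2 N at the expected height). I release, retreat, then do a final check.

Request:
step_arm(motion=[[0.5, [0, 0, 0], 0], [0.65, [0, 0, 0], 0], [0.9, [0, 0, 0], 0], [1, [0, 0, 0], 0], [1, [0, 0, -0.015], 0]])

```text
t: 30.08
tool_pos: [0.623, 0.1167, 0.0423]
tcp_rot: [0.005, 0.668, 0.744, 0.007]
contact_force: [-0.1, 0.6, -0.1]
gripper_width: 0.0855
```

Request:
step_arm(motion=[[1, [0, 0, -0.03], 0], [1, [0, 0, -0.04], 0], [1, [0, 0, -0.04], 0], [1, [0, -0.03, -0.02], 0], [1, [0, -0.05, 0], 0]])

```text
t: 30.7
tool_pos: [0.5446, 0.1074, 0.1814]
tcp_rot: [0.008, 0.668, 0.744, 0.011]
contact_force: [-0.7, -0.4, 0.2]
gripper_width: 0.0851
```

Request:
step_arm(motion=[[1, [0, -0.05, 0], 0], [1, [0, -0.05, 0], 0], [1, [0, -0.02, 0], 0], [1, [0, 0, 0], 0], [1, [0, 0, 0], 0]])

```text
t: 31.32
tool_pos: [0.4213, 0.0941, 0.1836]
tcp_rot: [0.011, 0.668, 0.744, 0.014]
contact_force: [-0.5, 0.4, -0.3]
gripper_width: 0.0856
```

Run:
```python
from cell import *
from h import *
im=[]
for n,c in(('scene',(170,290,160,430)),('side',(110,260,190,400))):
    r=read_camera(n);W=cloud(r);im.append(cv2.resize(r['color'][c[0]:c[1],c[2]:c[3]][:,:,::-1],(600,290)))
    for k,x,y,z in(('d64',.6537,-.151,.08),('d56',.644,-.062,.072),('d48',.634,.028,.064),('d40',.624,.117,.056),('tape',.6635,-.239,.048),('cad',.613,.2065,.066)):
        m=(r['range_z']>0)&(W[...,2]>z-.006)&(W[...,2]<z+.012)&(np.hypot(W[...,0]-x,W[...,1]-y)<.044);P=W[m]
        print(n,k,len(P),((P.min(0)+P.max(0))/2)[:2].round(3),np.percentile(P[:,2],97).round(3))
cv2.imwrite('pics/end.png',np.vstack(im));print(state()['t'],state()['tool_pos'])
```

```text
scene d64 176 [ 0.656 -0.151] 0.08
scene d56 152 [ 0.646 -0.062] 0.072
scene d48 136 [0.636 0.028] 0.064
scene d40 112 [0.626 0.116] 0.056
scene tape 239 [ 0.665 -0.24 ] 0.049
scene cad 584 [0.616 0.207] 0.073Traceback (most recent call last):
  File "<stdin>", line 8, in <module>
    return umr_minimum(a, axis, None, out, keepdims, initial, where)
ValueError: zero-size array to reduction operation minimum which has no identity
```

Run:
```python
from cell import *
import cv2
r=read_camera('scene');cv2.imwrite('pics/end.png',cv2.resize(r['color'][150:290,160:430][:,:,::-1],(780,404)))
```

```text
(no output)
```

View pics/end.png

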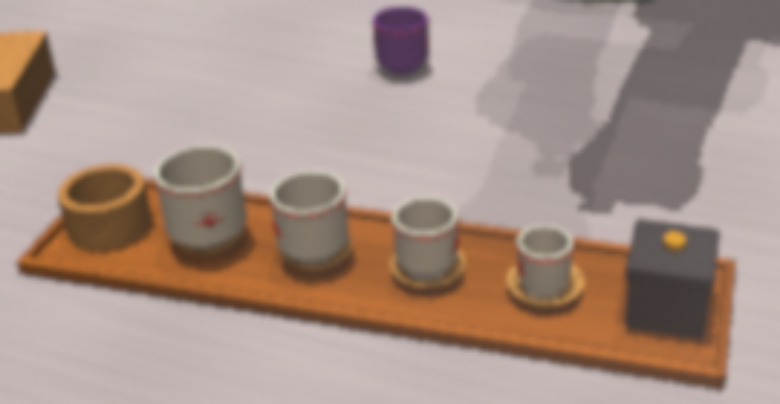

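The final crop shows all four cups upright in their saucers, shrinking from the tape (105,205) to the caddy (672,275). The gripper is clear of everything.

```bash
python3 -c "
from cell import *
print(close_job())"
```

```text
the job is handed in; nothing more can be done
None
```

All four cups now stand upright in the saucer wells in order of size: d40 next to the caddy, then d48, d56, and d64 next to the tape. The job was handed in at about 31 s of the 106 s allowed. I lowered each cup in 1 mm steps until the load came off the gripper, then released it.

- **Cup positions:** In the last scene-camera check, the rim tops were at 0.080, 0.072, 0.064 and 0.056 m, as expected for cups resting on the well floors. Their centres were within about 2 to 3 mm of the saucer centres.
- **Bystanders:** The tape and caddy read within about 3 mm of where I first measured them, close to the calibration error. I never touched the purple cup.
- **Forces:** No reading went above about 3 N.
- **Failed check:** The last side-camera check gave no reading, most likely because the arm blocked its view. The final positions of all four cups therefore rest on the scene camera. The side camera had confirmed d64, d56 and d48 right after each was set down, but not d40.
- **Disagreements:** The gripper read about 1 mm narrow on d48 and d40, and the tool drifted to a tilt of about 1.5° during the job. All the cups still look upright in the final picture.

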